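# Unclip the battery cover of the game clock and lay it on the piece stand

## Task

The game clock lies on its face on the shogi board and needs new batteries: squeeze the two springy snap tabs of its battery cover towards each other, just firmly enough that their hooks let go (about 10 to 12 N, the same on both; they break if forced much harder, and how far they must go in differs), and lift the cover straight off without wrenching it against the clock. Then lay the cover, tabs up, gently and flat near the middle of the mulberry piece stand, and let go. Leave the shogi pieces and the teacup where they are.

Things in the scene. Friction and masses are not known exactly. Their poses are not given: they have to be found in the camera images.
- clock: black lacquer game clock lying face down on the shogi board, fixed, 110 (own x) x 170 (y) x 55 high; origin at the centre of its underside, z up. In the middle of its flat upper side is the battery bay, an opening 44 (x) x 66 (y), closed by the cover. A brass-backed rocker switch is on its -x side
- cover: loose charcoal battery cover, 45 to 95 g, plan 40 (own x) x 65 (y), plate 4 thick; origin at the centre of the plate's underside, z up. At the start its axes agree with the clock's, its upper face is flush with the clock's; play 0.5 to 2. Two upright snap tabs on its y ends alone rise above the clock. Skirts under it reach 8 below the origin: laid on a flat top, the origin is 8 above it
- tab_a: spring tab at the cover's +y end: pad 20 wide (x), 4 thick (y), rising 20 above the cover's origin (16 above its face). Origin mid-thickness, level with the cover's origin, 27 in +y of it at rest; outer faces of the two tabs 58 apart at rest. Slides inward (-y) against 1.2 N/mm plus 1.2 N preload (6 N at 4, 9 N at 6.5), at most 9. Over 15 N on a tab breaks it
- tab_b: the same tab at the cover's -y end, origin 27 in -y of the cover's origin at rest, slides inward to +y
- hook_a (a point): outer tip of tab_a's hook under a lip of the clock, 1 to 2 of free height; moves with the tab. How far a tab must go in before its hook clears differs unseen from side to side and clock to clock: 1.5 to 6.5 from its place at rest. Only 1 farther is a rigid, slippery stop. Squeezing both tabs alike with 9.5 to 12 N frees any; keep that while lifting straight up the first 15
- stand: mulberry piece stand, fixed, beside the board (left or right of it): square top 180 x 180, flat, 110 above the origin, on a post; origin at the centre of its foot on the table, z up
- piece_c: pentagonal boxwood shogi piece, 31 x 27 x 9, lying near a corner of the stand's top (about 60 mm from the middle in x and in y); origin at the centre of its underside. Leave it alone.
- piece_a: the same kind of piece, lying on the shogi board beyond the clock (board top 115 above the table); leave it alone
- piece_b: another such piece on the board beyond the clock; leave it alone
- teacup: celadon teacup, 68 across, 60 high, standing on the board's far part; origin at the centre of its underside; leave it alone
- piece_box: mulberry piece box with closed hinged lid and brass catch, fixed, 134 x 184 x 71 high, on the table on the other side of the board from the stand; origin at the centre of its underside
Not all that is in view belongs to the job. There is more than one size of the cover; the one meant has the size given above.

How it is judged:
By the outcome, as a careful person would: the job done as asked, in the order asked, and still so for the second after the job is handed in, with the robot touching nothing.
It also fails if it takes over 67 s, if anything falls off the work surface, if the arm or the gripper's body presses on something with over 40 N, if the wrist force passes 120 N, or if a joint passes its speed limit or range.

## Robot

A 6-joint arm with a two-finger parallel gripper is mounted at the origin on the work surface. World frame = base frame: x ahead of the robot, y to its left, z up, the work surface at z = 0. Lengths are in m, angles in rad, forces in N, time in s.
With the tool pointing down it reaches from about 0.375 to 0.925 m from the base axis. Payload 5.7 kg.
Tool frame: the origin (TCP) lies between the finger pads; the fingertips stand ahead of it and the grasp point (between the pads) lies 6 mm ahead of it (finger_overhang is the z of the fingertips in the tool frame, in m); z points along the fingers, x is the direction in which the jaws open and shut, and the axes are right-handed (so a half turn about z gives the same grasp; the last joint's range is limited). The gripper opens to 88 mm and grips with 3 to 60 N. Pads are 20 mm wide; open, the fingers measure 115 mm over their backs; the gripper's body (75 mm by 178 mm) begins 61 mm behind the grasp point.
Start: joints at [-1.256, 0.359, 1.51, -0, 1.272, -0.115], TCP at [0.25, -0.545, 0.248] pointing down, gripper open.
Joint ranges: [-2.97, 2.97], [-1.01, 2.36], [0.21, 2.38], [-0.96, 4.11], [0.2, 2.71], [-2.98, 2.98]. Speed limits (rad/s): [2.39, 2.39, 3.14, 3.14, 3.14, 3.14].

## Interface

Orientations are given as a unit quaternion [w, x, y, z].
In Python, from workcell import state, read_camera, get_calibration, job_done, finger_overhang gives the robot as it stands.
- The arm moves only by the tool carry_out, never from a script. Its arguments are lists of equal length, an entry for each row: "delta_pos": the shift along the tool's x, y, z in cm, a list of three; "turn": the turn about the tool's z in degrees; "jaw": the opening, from 0 (shut) to 1 (fully open). A call has 1 to 8 rows; each row shifts and turns the commanded pose from where the row before left it, along the tool's axes as they then stand; what a row does not reach is not made up. A row lasts 1/12 s, in which the tool goes at most 41.7 mm and 7.16 degrees, less where a joint would pass 70% of its speed; a pose out of reach is approached as far as the arm can. A call is refused whole if a number of a shift passes 4.17 or a number of a turn 7.16, either way. A call with a gripper value outside its range is refused whole. The fingers move at their own pace and stop on an object; "force" is the grip in N (left out, the last holds). Time passes only in rows, so rows that do not move let the fingers close. It gives the time, the measured TCP pose, the force and the opening at its end, in the units of the state.
- state(): the state, without advancing time (a new reading comes with each control period).
- read_camera(name): name is "scene" or "top" or "wrist"; returns (picture, depth): 420x560x3 uint8, blue, green, red; 420x560 float32, m along the optical axis (not along the pixel's ray), 0 where there is no reading.
- get_calibration(name): a dict with "mtx" (3x3 intrinsics, pixels), "D" ([k1, k2, p1, p2, k3] as OpenCV has them; the pictures are not rectified), "cam_to_world" (4x4, takes a point from camera to world coordinates); the wrist camera has in their place "hand_eye" (4x4, takes a point from camera to tool coordinates, whose origin is the TCP and whose axes are the tool frame's). Camera axes: x right, y down, z forward; pixel columns grow to the right and rows downward; lengths in m; the calibration is good to about 2 mm. A picture is of the moment at which its call begins: read the wrist's pose just before it. get_calibration takes no time and is no camera call.
- job_done(): hands the job in, once; it reports no verdict.
The state is a dict: "time": time; "q": joint angles; "qvel": joint speeds; "joint_efforts": joint torques, N m; "ee_pos": TCP position; "tcp_rot": TCP orientation; "contact_force": force on the tool from outside, world axes, zero at the start; "wrist_torque": the same for the moment, N m; "grip_width": finger opening in m.
Only numpy, scipy, OpenCV 4.12 (cv2) and the standard library are available. Lean on these libraries where they do the work, as an engineer would, in place of code of your own. Each camera call takes 0.05 s, during which the arm holds its last target.

## Working session

There is one attempt and no reset: what is moved stays moved. The work goes in short steps, Python scripts to look and compute and a tool call to move; the robot and the scene stay as the last step left them, time stands still between calls to the robot, and variables do not carry over. Pictures are saved under pics/ and viewed, and the job is handed in when it is done.

Besides the shell and the picture viewer there is one more tool, called after "Call:" as name([rows], argument=value, ...), one row to a line, values as JSON. carry_out: Moves the arm, as the interface text tells. Its arguments: {"type":"object","properties":{"delta_pos":{"type":"array","items":{"type":"array","items":{"type":"number"}}},"turn":{"type":"array","items":{"type":"number"}},"jaw":{"type":"array","items":{"type":"number"}},"force":{"type":"number"}},"required":["delta_pos","turn","jaw"]}

```bash
ls; mkdir -p pics; python3 - <<'E'
from workcell import *
import cv2,numpy as np
print(state()); print(finger_overhang)
for n in ["scene","top","wrist"]:
    c=get_calibration(n); print(n,c)
for n in ["scene","top"]:
    p,d=read_camera(n); cv2.imwrite(f"pics/{n}0.png",p); np.savez(f"{n}0.npz",p=p,d=d)
E
```

```text
pics
{'time': 0.0, 'q': array([-1.25608608e+00,  3.59478008e-01,  1.51145753e+00, -4.64894959e-05,
        1.27250464e+00, -1.15102598e-01]), 'qvel': array([-0.00137814,  0.00125393, -0.00149115,  0.00017871,  0.00057534,
        0.00084461]), 'joint_efforts': array([ 2.21137940e-03, -5.15358603e+01, -2.70723420e+01,  6.78752759e-02,
        3.50632053e-02, -1.32131659e-04]), 'ee_pos': array([ 0.24978981, -0.54479863,  0.24681609]), 'tcp_rot': array([-5.67674009e-04,  8.41638856e-01, -5.40039982e-01, -7.29097753e-04]), 'contact_force': array([-0.11655071,  0.37431874, -0.19421735]), 'wrist_torque': array([-0.00197781, -0.03169199, -0.00555212]), 'grip_width': 0.0879481810100103}
0.025
scene {'mtx': array([[457.749815  ,   0.        , 286.23248401],
       [  0.        , 457.749815  , 202.84347672],
       [  0.        ,   0.        ,   1.        ]]), 'D': array([-0.06796754,  0.        ,  0.        ,  0.        ,  0.        ]), 'cam_to_world': array([[-0.10306484,  0.63683172, -0.76408311,  1.2596079 ],
       [ 0.99461746,  0.05774632, -0.08603175,  0.1085155 ],
       [-0.01066476,
[... 609 characters left out ...]
91978e+00],
       [ 0.00000000e+00,  0.00000000e+00,  0.00000000e+00,
         1.00000000e+00]])}
wrist {'mtx': array([[307.5241715 ,   0.        , 279.4736263 ],
       [  0.        , 307.5241715 , 214.37925975],
       [  0.        ,   0.        ,   1.        ]]), 'D': array([-0.04298093,  0.        ,  0.        ,  0.        ,  0.        ]), 'hand_eye': array([[ 9.99999080e-01, -3.83886379e-04,  1.30108324e-03,
        -8.42649139e-05],
       [-2.03560956e-05,  9.54768192e-01,  2.97351136e-01,
        -8.23507589e-02],
       [-1.35638195e-03, -2.97350889e-01,  9.54767306e-01,
        -1.37263882e-01],
       [ 0.00000000e+00,  0.00000000e+00,  0.00000000e+00,
         1.00000000e+00]])}
```

View pics/scene0.png

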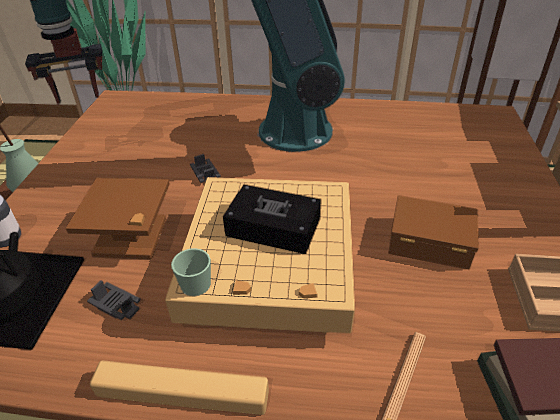

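View pics/top0.png

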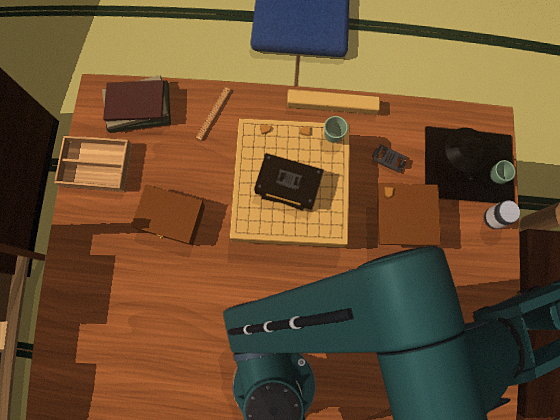

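The scene view shows the clock on the board with the cover at (272,205), the stand at left (120,205) with piece_c at (137,218), and two decoy covers on the table at (205,168) and (112,300). In the top view the clock is at (289,180), the cover at (290,178) and the stand at (408,214).

```bash
cat > h.py <<'E'
import numpy as np,cv2
from workcell import *
from scipy.spatial.transform import Rotation as R
def Rq(q): return R.from_quat([q[1],q[2],q[3],q[0]]).as_matrix()
def c2w(n,st=None):
    c=get_calibration(n)
    if n!="wrist": return c,np.array(c["cam_to_world"])
    T=np.eye(4);T[:3,:3]=Rq(st["tcp_rot"]);T[:3,3]=st["ee_pos"]
    return c,T@np.array(c["hand_eye"])
def ray(c,T,uv):
    n=cv2.undistortPoints(np.array(uv,float).reshape(-1,1,2),np.array(c["mtx"]),np.array(c["D"])).reshape(-1,2)
    d=np.c_[n,np.ones(len(n))]
    return d@T[:3,:3].T,T[:3,3]
def onplane(c,T,uv,z):
    d,o=ray(c,T,uv); return o+d*((z-o[2])/d[:,2])[:,None]
def cloud(c,T,dep):
    v,u=np.mgrid[0:dep.shape[0],0:dep.shape[1]]
    d,o=ray(c,T,np.c_[u.ravel(),v.ravel()])
    return (o+d*dep.ravel()[:,None]).reshape(*dep.shape,3)
E
python3 - <<'E'
from h import *
for n in ["top","scene"]:
    z=np.load(f"{n}0.npz");c,T=c2w(n);P=cloud(c,T,z["d"])
    ok=z["d"]>0
    def rep(name,m):
        m=(m&ok).astype(np.uint8)
        k,l,s,ce=cv2.connectedComponentsWithStats(m)
        for i in range(1,k):
            if s[i,4]<30: continue
            q=P[l==i]
            r=cv2.minAreaRect(q[:,:2].astype(np.float32)*1000)
            print(n,name,ce[i].round(),s[i,4],"med",np.median(q,0).round(4),"rect",np.round(r[0],1),np.round(r[1],1),round(r[2],1))
    Z=P[...,2]
    reg=(P[...,0]>.3)&(P[...,0]<.9)&(abs(P[...,1])<.45)
    rep("z170",reg&(Z>.160)&(Z<.18)&(abs(P[...,1])<.12))
    rep("z>176",reg&(Z>.176)&(Z<.20)&(abs(P[...,1])<.12))
    rep("z110",reg&(Z>.100)&(Z<.1125)&(P[...,1]<-.12))
    rep("c",reg&(Z>.1135)&(Z<.13)&(P[...,1]<-.15))
for n,s,(x0,y0,w,h) in [("top",5,(240,115,110,110)),("scene",4,(200,165,150,110))]:
    p=cv2.imread(f"pics/{n}0.png")[y0:y0+h,x0:x0+w]; cv2.imwrite(f"pics/{n}0z.png",cv2.resize(p,None,fx=s,fy=s,interpolation=cv2.INTER_CUBIC))
E
```

```text
top z170 [329. 126.] 91 med [ 0.7482 -0.1009  0.1735] rect [ 738.7 -102. ] [35.3 67.3] 89.8
top z170 [289. 179.] 2259 med [0.5728 0.0034 0.1707] rect [573.   4.] [170.9 115.3] 77.8
top z110 [409. 215.] 2713 med [ 0.5142 -0.35    0.1099] rect [ 517.5 -350.8] [180.6 181.3] 2.7
top c [344. 192.] 551 med [ 0.5576 -0.1594  0.1165] rect [ 594.9 -161.2] [360.6  22.4] 0.0
top c [389. 191.] 73 med [ 0.576  -0.2868  0.1199] rect [ 576.9 -291.3] [29.5 31.9] 15.4
scene z170 [273. 210.] 3333 med [0.5868 0.007  0.1695] rect [576.7   4.3] [171.  113.7] 78.3
scene z170 [200. 266.] 314 med [ 0.7491 -0.1009  0.1707] rect [ 740.  -101.7] [69.1 36.1] 0.0
scene z>176 [260. 199.] 37 med [ 0.5728 -0.0217  0.1835] rect [571.5 -21.8] [ 5.1 23. ] 77.5
scene z>176 [286. 205.] 38 med [0.5854 0.0312 0.1842] rect [582.6  31. ] [ 5.1 22.9] 78.1
scene z110 [118. 206.] 4178 med [ 0.5333 -0.3486  0.1095] rect [ 520.2 -351.2] [185.9 182.7] 3.8
scene z110 [177. 303.] 111 med [ 0.7791 -0.1418  0.1073] rect [ 777.8 -141.8] [ 6.1 43.4] 0.8
scene c [200. 211.] 573 med [ 0.5378 -0.1602  0.115 ] rect [ 536.7 -161.3] [242.3  23. ] 0.2
scene c [137. 218.] 117 med [ 0.5802 -0.2846  0.1182] rect [ 578.4 -286.1] [29.7 24.6] 2.4
scene c [172. 288.] 107 med [ 0.7538 -0.1568  0.1145] rect [ 752.1 -156.3] [56.  12.7] 4.7
```

```bash
sleep 1
```

Call:
carry_out([
  [-1.0, -1.4, -0.6],
  [-1.8, -2.6, -0.6],
  [-1.8, -2.6, -0.6],
  [-1.8, -2.6, -0.6],
  [-1.8, -2.6, -0.6],
  [-1.8, -2.6, -0.6],
  [-1.8, -2.6, -0.6],
  [-1.8, -2.6, -0.6],
], turn=[0, 0, 0, 0, 0, 0, 0, 0], jaw=[1, 1, 1, 1, 1, 1, 1, 1])

```text
time: 0.77
ee_pos: [0.372, -0.3376, 0.2961]
tcp_rot: [-0.0, 0.842, -0.54, -0.0]
contact_force: [-0.4, 1.4, 0.1]
grip_width: 0.0881
```

Call:
carry_out([
  [-1.8, -2.6, -0.1],
  [-1.8, -2.6, 0],
  [-1.8, -2.6, 0],
  [-1.8, -2.6, 0],
  [-1.8, -2.6, 0],
  [-1.8, -2.6, 0],
  [-1.8, -2.6, 0],
  [-1.8, -2.6, 0],
], turn=[0, 0, 0, 0, 0, 0, 0, 0], jaw=[1, 1, 1, 1, 1, 1, 1, 1])

```text
time: 1.43
ee_pos: [0.5006, -0.12, 0.2969]
tcp_rot: [-0.0, 0.842, -0.54, -0.0]
contact_force: [0.1, 0.1, 0.7]
grip_width: 0.0883
```

Call:
carry_out([
  [-1.8, -2.6, 0],
  [-1.8, -2.6, 0],
  [-1.8, -2.6, 0],
  [-1.8, -2.6, 0],
  [-1.4, -2.1, 0],
  [-0.6, -1.0, 0],
  [0, 0, 0],
  [0, 0, 0],
], turn=[0, 0, 0, 0, 0, 0, 0, 0], jaw=[1, 1, 1, 1, 1, 1, 1, 1])

```text
time: 2.1
ee_pos: [0.5842, 0.0175, 0.2965]
tcp_rot: [0.001, 0.842, -0.539, -0.0]
contact_force: [-0.8, -1.0, -0.5]
grip_width: 0.0877
```

Call:
carry_out([
  [0, 0, 0],
  [0, 0, 0],
  [0, 0, 0],
  [0, 0, 0],
  [0, 0, 0],
  [0, 0, 0],
  [0, 0, 0],
  [0, 0, 0],
], turn=[6, 6, 6, 6, 6, 6.6, 0, 0], jaw=[1, 1, 1, 1, 1, 1, 1, 1])

```text
time: 2.77
ee_pos: [0.5841, 0.016, 0.2968]
tcp_rot: [-0.0, -0.63, 0.776, 0.0]
contact_force: [0.5, 0.1, -0.4]
grip_width: 0.0881
```

```bash
python3 - <<'E'
from h import *
s=state();p,d=read_camera("wrist")
np.savez("w1.npz",p=p,d=d,pos=s["ee_pos"],q=s["tcp_rot"]);cv2.imwrite("pics/w1.png",p)
print(s["time"],s["ee_pos"],s["q"],s["contact_force"]);print(Rq(s["tcp_rot"]).round(4))
E
```

```text
2.7667 [0.58414776 0.01597876 0.29676689] [-9.06286817e-02  2.96645682e-01  1.47835518e+00 -3.40187018e-04
  1.36706019e+00  1.68752131e+00] [ 0.49313687  0.0563564  -0.36945877]
[[-2.058e-01 -9.786e-01 -5.000e-04]
 [-9.786e-01  2.058e-01 -3.000e-04]
 [ 4.000e-04  4.000e-04 -1.000e+00]]
```

View pics/w1.png

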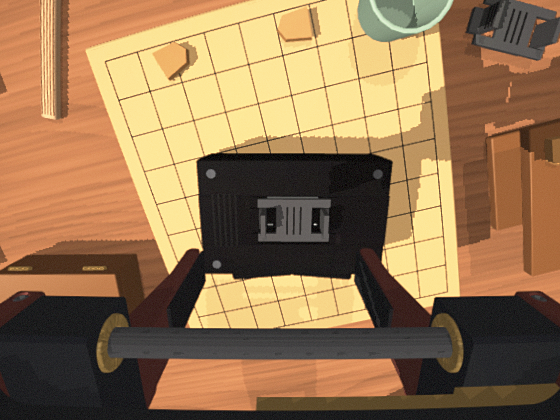

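The wrist view shows the clock squarely aligned, the cover at (293,220), tabs at about (269,218) and (317,218), with the jaw direction along the tab line.

```bash
python3 - <<'E'
from h import *
z=np.load("w1.npz");st=dict(tcp_rot=z["q"],ee_pos=z["pos"]);c,T=c2w("wrist",st);P=cloud(c,T,z["d"])
Z=P[...,2];ok=(z["d"]>0)
Rm=Rq(z["q"])
near=ok&(np.hypot(P[...,0]-.577,P[...,1]-.005)<.12)
a=near&(Z>.165)&(Z<.174)&(P[...,1]**2<1)
q=P[a];print("top z",np.median(q[:,2]));r=cv2.minAreaRect(q[:,:2].astype(np.float32)*1000);print("clock",r)
m=(ok&(np.hypot(P[...,0]-.577,P[...,1]-.005)<.045)&(Z>.180)&(Z<.195)).astype(np.uint8)
k,l,s,ce=cv2.connectedComponentsWithStats(m)
for i in range(1,k):
    if s[i,4]<15: continue
    q=P[l==i]; t=(q-z["pos"])@Rm
    print(ce[i],s[i],"world",q.mean(0).round(4),"z",np.percentile(q[:,2],[5,50,95]).round(4),"tool mm",(t.min(0)*1000).round(1),(t.max(0)*1000).round(1))
    print(cv2.minAreaRect(q[:,:2].astype(np.float32)*1000))
p=z["p"][140:290,180:410];cv2.imwrite("pics/w1z.png",cv2.resize(p,None,fx=3.4,fy=3.4,interpolation=cv2.INTER_CUBIC))
E
```

```text
top z 0.17019396200481546
clock ((576.2918090820312, 5.0147247314453125), (170.4484405517578, 110.49250793457031), 78.17840576171875)
[262.58450704 225.22535211] [260 213   6  25 142] world [0.5824 0.0311 0.1852] z [0.1817 0.1857 0.1871] tool mm [-16.9  -5.  108.5] [-12.4  15.5 116.6]
((581.9768676757812, 31.35982322692871), (4.450361251831055, 20.414648056030273), 77.60066986083984)
[325.33088235 225.34558824] [322 213   7  25 136] world [ 0.5713 -0.0215  0.1855] z [0.1813 0.186  0.1872] tool mm [ 37.4  -4.7 108.4] [ 42.1  15.6 116.8]
((570.5910034179688, -21.815258026123047), (4.6695027351379395, 20.266006469726562), 78.78536224365234)
```

View pics/w1z.png

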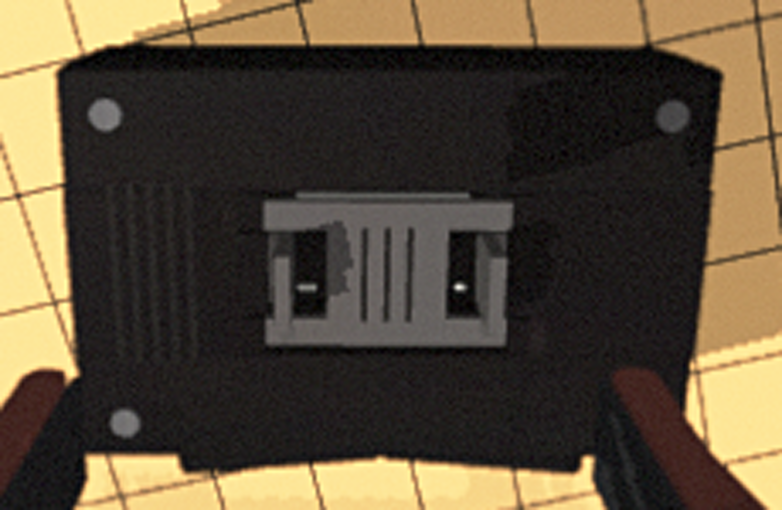

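Call:
carry_out([
  [0.6, 0.3, 0.5],
  [0.66, 0.23, 1.5],
  [0, 0, 2.0],
  [0, 0, 2.0],
  [0, 0, 1.5],
  [0, 0, 0.5],
  [0, 0, 0],
  [0, 0, 0],
], turn=[0, 0, 0, 0, 0, 0, 0, 0], jaw=[1, 1, 1, 1, 1, 1, 1, 1])

```text
time: 3.48
ee_pos: [0.5771, 0.0058, 0.2169]
tcp_rot: [-0.0, -0.63, 0.777, 0.0]
contact_force: [-0.3, 0.3, -0.2]
grip_width: 0.088
```

```bash
python3 - <<'E'
from h import *
s=state();p,d=read_camera("wrist")
np.savez("w2.npz",p=p,d=d,pos=s["ee_pos"],q=s["tcp_rot"]);cv2.imwrite("pics/w2.png",p)
print(s["time"],s["ee_pos"],s["contact_force"])
p,d=read_camera("scene");cv2.imwrite("pics/s2.png",cv2.resize(p[120:280,170:380],None,fx=3.5,fy=3.5))
E
```

```text
3.4833 [0.57713018 0.0058416  0.21688942] [-0.28891178  0.34057638 -0.20532721]
```

View pics/w2.png

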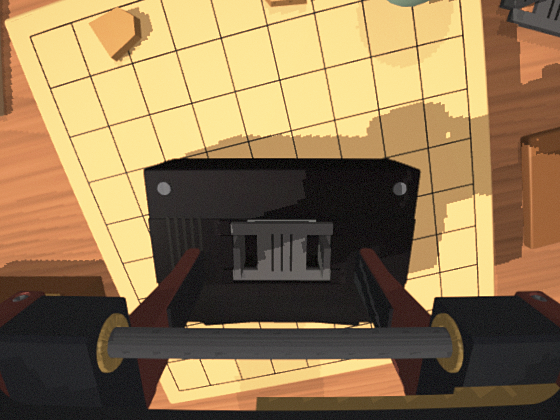

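View pics/s2.png

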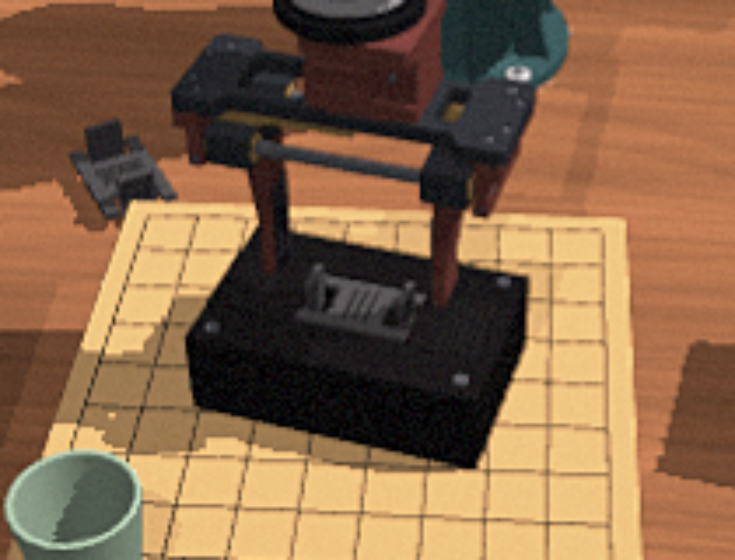

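The fingers straddle the cover symmetrically: in the wrist view the tabs are at about (240,250) and (325,250), and in the scene view both fingers stand outside the tabs and clear of the clock.

```bash
python3 - <<'E'
from h import *
z=np.load("w2.npz");st=dict(tcp_rot=z["q"],ee_pos=z["pos"]);c,T=c2w("wrist",st);P=cloud(c,T,z["d"])
Z=P[...,2];ok=(z["d"]>0);Rm=Rq(z["q"])
m=(ok&(np.hypot(P[...,0]-.577,P[...,1]-.005)<.036)&(Z>.178)&(Z<.195)).astype(np.uint8)
k,l,s,ce=cv2.connectedComponentsWithStats(m)
for i in range(1,k):
    if s[i,4]<15: continue
    q=P[l==i]; t=(q-z["pos"])@Rm
    print(ce[i],s[i,4],"z",np.percentile(q[:,2],[5,50,95]).round(4),"tool mm",(np.percentile(t,2,axis=0)*1000).round(1),(np.percentile(t,98,axis=0)*1000).round(1))
a=ok&(Z>.165)&(Z<.174)&(np.hypot(P[...,0]-.577,P[...,1]-.005)<.06);print(np.median(P[a][:,2]))
E
```

```text
[237.24067797 260.53220339] 295 z [0.1798 0.1859 0.187 ] tool mm [-28.   -9.3  29.7] [-23.9  10.4  38.5]
[325.56105611 260.5379538 ] 303 z [0.1792 0.1859 0.187 ] tool mm [26.1 -9.3 29.6] [30.2 10.7 38.3]
0.17013160822354945
```

Call:
carry_out([
  [0.1, 0.06, 0.5],
  [0, 0, 0.8],
  [0, 0, 0.5],
  [0, 0, 0.14],
  [0, 0, 0],
  [0, 0, 0],
  [0, 0, 0],
  [0, 0, 0],
], turn=[0, 0, 0, 0, 0, 0, 0, 0], jaw=[1, 1, 0.95, 0.9, 0.85, 0.8, 0.76, 0.74], force=3)

```text
time: 4.25
ee_pos: [0.5766, 0.0053, 0.1975]
tcp_rot: [0.0, -0.63, 0.777, -0.0]
contact_force: [0.2, -1.0, -1.0]
grip_width: 0.0655
```

Call:
carry_out([
  [0, 0, 0],
  [0, 0, 0],
  [0, 0, 0],
  [0, 0, 0],
  [0, 0, 0],
  [0, 0, 0],
  [0, 0, 0],
  [0, 0, 0],
], turn=[0, 0, 0, 0, 0, 0, 0, 0], jaw=[0.73, 0.72, 0.71, 0.7, 0.69, 0.68, 0.675, 0.67], force=3)

```text
time: 4.92
ee_pos: [0.5763, 0.0053, 0.1972]
tcp_rot: [-0.0, -0.629, 0.777, 0.0]
contact_force: [0.4, -0.2, -0.1]
grip_width: 0.0594
```

Call:
carry_out([
  [0, 0, 0],
  [0, 0, 0],
  [0, 0, 0],
  [0, 0, 0],
  [0, 0, 0],
  [0, 0, 0],
  [0, 0, 0],
  [0, 0, 0],
], turn=[0, 0, 0, 0, 0, 0, 0, 0], jaw=[0.665, 0.66, 0.655, 0.65, 0.645, 0.64, 0.63, 0.62], force=3)

```text
time: 5.58
ee_pos: [0.5764, 0.0053, 0.1973]
tcp_rot: [0.0, -0.629, 0.777, 0.0]
contact_force: [-0.9, -0.9, 0.3]
grip_width: 0.0552
```

```bash
cat > s.py <<'E'
from h import *
s=state();Rm=Rq(s["tcp_rot"]);print(s["time"],"pos",s["ee_pos"].round(4),"F tool",(Rm.T@s["contact_force"]).round(2),"M tool",(Rm.T@s["wrist_torque"]).round(3),"w",round(s["grip_width"]*1000,2))
E
python3 s.py
```

```text
5.5833 pos [0.5764 0.0053 0.1973] F tool [ 1.05  0.65 -0.3 ] M tool [-0.054  0.03   0.026] w 55.18
```

Call:
carry_out([
  [0, 0, 0],
  [0, 0, 0],
  [0, 0, 0],
  [0, 0, 0],
], turn=[0, 0, 0, 0], jaw=[0.6, 0.6, 0.6, 0.6], force=5)

```text
time: 5.92
ee_pos: [0.5764, 0.0053, 0.1972]
tcp_rot: [0.0, -0.629, 0.777, 0.0]
contact_force: [-0.5, 0.2, -0.1]
grip_width: 0.0526
```

Call:
carry_out([
  [0, 0, 0],
  [0, 0, 0],
  [0, 0, 0],
  [0, 0, 0],
], turn=[0, 0, 0, 0], jaw=[0.58, 0.57, 0.56, 0.55], force=6)

```text
time: 6.25
ee_pos: [0.5764, 0.0053, 0.1973]
tcp_rot: [0.0, -0.63, 0.777, 0.0]
contact_force: [-0.1, -0.4, -0.0]
grip_width: 0.0499
```

Call:
carry_out([
  [0, 0, 0],
  [0, 0, 0],
  [0, 0, 0],
  [0, 0, 0],
], turn=[0, 0, 0, 0], jaw=[0.55, 0.54, 0.53, 0.52], force=7)

```text
time: 6.58
ee_pos: [0.5764, 0.0052, 0.1973]
tcp_rot: [0.0, -0.629, 0.777, 0.0]
contact_force: [-0.9, -0.8, 0.2]
grip_width: 0.0481
```

```bash
python3 s.py
```

```text
6.5833 pos [0.5764 0.0052 0.1973] F tool [ 1.01  0.71 -0.21] M tool [ 0.003  0.    -0.013] w 48.11
```

Call:
carry_out([
  [0, 0, 0],
  [0, 0, 0],
  [0, 0, 0],
  [0, 0, 0],
], turn=[0, 0, 0, 0], jaw=[0.52, 0.51, 0.5, 0.49], force=8)

```text
time: 6.92
ee_pos: [0.5764, 0.0052, 0.1973]
tcp_rot: [-0.0, -0.629, 0.777, 0.0]
contact_force: [0.5, -0.4, 0.6]
grip_width: 0.0468
```

Call:
carry_out([
  [0, 0, 0],
  [0, 0, 0],
  [0, 0, 0],
  [0, 0, 0],
], turn=[0, 0, 0, 0], jaw=[0.49, 0.48, 0.47, 0.46], force=9)

```text
time: 7.25
ee_pos: [0.5763, 0.0051, 0.1973]
tcp_rot: [-0.0, -0.63, 0.777, -0.0]
contact_force: [-0.3, -2.0, -0.7]
grip_width: 0.0467
```

Call:
carry_out([
  [0, 0, 0],
  [0, 0, 0],
  [0, 0, 0],
  [0, 0, 0],
], turn=[0, 0, 0, 0], jaw=[0.46, 0.45, 0.44, 0.43], force=10)

```text
time: 7.58
ee_pos: [0.5763, 0.005, 0.1973]
tcp_rot: [-0.0, -0.629, 0.777, -0.0]
contact_force: [-0.8, -3.7, 0.1]
grip_width: 0.0466
```

```bash
python3 s.py
```

```text
7.5833 pos [0.5763 0.005  0.1973] F tool [ 3.81  0.02 -0.14] M tool [-0.038  0.579 -0.024] w 46.55
```

The jaw stalled at 46.6 mm and the tool feels +3.8 N along its x, so the +x tab is at its stop and the force is uneven. I shift the tool along +x to balance it.

Call:
carry_out([
  [0.02, 0, 0],
  [0.02, 0, 0],
  [0.01, 0, 0],
  [0, 0, 0],
  [0, 0, 0],
  [0, 0, 0],
], turn=[0, 0, 0, 0, 0, 0], jaw=[0.43, 0.43, 0.43, 0.43, 0.43, 0.43], force=10)

```text
time: 8.08
ee_pos: [0.5763, 0.0048, 0.1973]
tcp_rot: [0.0, -0.63, 0.777, 0.0]
contact_force: [-0.4, -3.0, 0.9]
grip_width: 0.0459
```

```bash
python3 s.py
```

```text
8.0833 pos [0.5763 0.0048 0.1973] F tool [ 3.05 -0.23 -0.9 ] M tool [-0.038  0.589  0.013] w 45.87
```

Call:
carry_out([
  [0.02, 0, 0],
  [0.02, 0, 0],
  [0.02, 0, 0],
  [0, 0, 0],
  [0, 0, 0],
  [0, 0, 0],
], turn=[0, 0, 0, 0, 0, 0], jaw=[0.43, 0.43, 0.43, 0.43, 0.43, 0.43], force=10)

```text
time: 8.58
ee_pos: [0.5762, 0.0046, 0.1973]
tcp_rot: [0.0, -0.629, 0.777, 0.0]
contact_force: [0.4, 0.7, -0.1]
grip_width: 0.0456
```

```bash
python3 s.py
```

```text
8.5833 pos [0.5762 0.0046 0.1973] F tool [-0.79 -0.29  0.09] M tool [-0.007 -0.226  0.048] w 45.61
```

Call:
carry_out([
  [0, 0, 0],
  [0, 0, 0],
  [0, 0, 0],
], turn=[0, 0, 0], jaw=[0.43, 0.43, 0.43], force=10.8)

```text
time: 8.83
ee_pos: [0.5762, 0.0046, 0.1973]
tcp_rot: [0.0, -0.629, 0.777, 0.0]
contact_force: [0.1, 2.8, -0.1]
grip_width: 0.046
```

```bash
python3 s.py
```

```text
8.8333 pos [0.5762 0.0046 0.1973] F tool [-2.8   0.48  0.1 ] M tool [-0.049 -0.481 -0.019] w 45.96
```

Call:
carry_out([
  [0, 0, 0],
], turn=[0], jaw=[0.43])

```text
time: 8.92
ee_pos: [0.5762, 0.0046, 0.1973]
tcp_rot: [0.0, -0.629, 0.777, 0.0]
contact_force: [1.7, 2.1, 0.1]
grip_width: 0.0457
```

```bash
python3 s.py
```

```text
8.9167 pos [0.5762 0.0046 0.1973] F tool [-2.41 -1.21 -0.06] M tool [-0.061 -0.561 -0.028] w 45.75
```

Call:
carry_out([
  [0, 0, 0],
], turn=[0], jaw=[0.43])

```text
time: 9.0
ee_pos: [0.5762, 0.0046, 0.1973]
tcp_rot: [0.0, -0.629, 0.777, 0.0]
contact_force: [1.0, 3.5, 1.0]
grip_width: 0.0457
```

```bash
python3 s.py
```

```text
9.0 pos [0.5762 0.0046 0.1973] F tool [-3.67 -0.2  -1.04] M tool [ 0.023 -0.669  0.021] w 45.7
```

Call:
carry_out([
  [-0.02, 0, 0],
  [0, 0, 0],
  [0, 0, 0],
], turn=[0, 0, 0], jaw=[0.43, 0.43, 0.43], force=10.8)

```text
time: 9.25
ee_pos: [0.5762, 0.0046, 0.1973]
tcp_rot: [0.0, -0.629, 0.777, 0.0]
contact_force: [0.6, 3.4, -0.3]
grip_width: 0.046
```

```bash
python3 s.py
```

```text
9.25 pos [0.5762 0.0046 0.1973] F tool [-3.46  0.1   0.3 ] M tool [-0.037 -0.708 -0.019] w 45.99
```

Call:
carry_out([
  [-0.01, 0, 0],
  [0, 0, 0],
  [0, 0, 0],
], turn=[0, 0, 0], jaw=[0.43, 0.43, 0.43])

```text
time: 9.5
ee_pos: [0.5763, 0.0047, 0.1973]
tcp_rot: [0.0, -0.629, 0.777, 0.0]
contact_force: [0.3, 4.8, 0.4]
grip_width: 0.0458
```

```bash
python3 s.py
```

```text
9.5 pos [0.5763 0.0047 0.1973] F tool [-4.75  0.68 -0.41] M tool [ 0.011 -0.786 -0.025] w 45.82
```

Call:
carry_out([
  [0, 0, 0],
  [0, 0, 0],
], turn=[0, 0], jaw=[0.43, 0.43], force=9.6)

```text
time: 9.67
ee_pos: [0.5762, 0.0044, 0.1973]
tcp_rot: [-0.0, -0.629, 0.777, 0.0]
contact_force: [1.1, 3.5, 0.5]
grip_width: 0.0465
```

```bash
python3 s.py
```

```text
9.6667 pos [0.5762 0.0044 0.1973] F tool [-3.61 -0.33 -0.47] M tool [ 0.031 -0.623 -0.009] w 46.52
```

Call:
carry_out([
  [-0.03, 0, 0],
  [0, 0, 0],
  [0, 0, 0],
], turn=[0, 0, 0], jaw=[0.43, 0.43, 0.43])

```text
time: 9.92
ee_pos: [0.5762, 0.0047, 0.1973]
tcp_rot: [-0.0, -0.63, 0.777, -0.0]
contact_force: [1.1, 2.5, 0.5]
grip_width: 0.0458
```

```bash
python3 s.py
```

```text
9.9167 pos [0.5762 0.0047 0.1973] F tool [-2.73 -0.56 -0.48] M tool [-0.056 -0.506 -0.001] w 45.81
```

Call:
carry_out([
  [-0.02, 0, 0],
  [-0.02, 0, 0],
  [0, 0, 0],
  [0, 0, 0],
], turn=[0, 0, 0, 0], jaw=[0.43, 0.43, 0.43, 0.43])

```text
time: 10.25
ee_pos: [0.5763, 0.0047, 0.1973]
tcp_rot: [-0.0, -0.629, 0.777, -0.0]
contact_force: [0.3, -0.3, 0.8]
grip_width: 0.0454
```

```bash
python3 s.py
```

```text
10.25 pos [0.5763 0.0047 0.1973] F tool [ 0.24 -0.34 -0.76] M tool [-0.075  0.019  0.007] w 45.4
```

Call:
carry_out([
  [0, 0, 0],
  [0, 0, 0],
  [0, 0, 0],
], turn=[0, 0, 0], jaw=[0.43, 0.43, 0.43])

```text
time: 10.5
ee_pos: [0.5762, 0.0048, 0.1972]
tcp_rot: [-0.0, -0.63, 0.777, -0.0]
contact_force: [-0.3, -1.6, 0.3]
grip_width: 0.0462
```

```bash
python3 s.py
```

```text
10.5 pos [0.5762 0.0048 0.1972] F tool [ 1.62 -0.01 -0.26] M tool [ 0.001  0.239 -0.006] w 46.17
```

Call:
carry_out([
  [0, 0, 0],
  [0, 0, 0],
  [0, 0, 0],
  [0, 0, 0],
  [0, 0, 0],
  [0, 0, 0],
], turn=[0, 0, 0, 0, 0, 0], jaw=[0.43, 0.43, 0.43, 0.43, 0.43, 0.43], force=10.2)

```text
time: 11.0
ee_pos: [0.5763, 0.0048, 0.1973]
tcp_rot: [-0.0, -0.629, 0.777, -0.0]
contact_force: [-0.9, -4.4, 1.0]
grip_width: 0.0459
```

```bash
python3 s.py
```

```text
11.0 pos [0.5763 0.0048 0.1973] F tool [ 4.47 -0.08 -1.02] M tool [-0.051  0.773  0.033] w 45.92
```

Call:
carry_out([
  [0, 0, 0],
  [0, 0, 0],
  [0, 0, 0],
  [0, 0, 0],
  [0, 0, 0],
  [0, 0, 0],
], turn=[0, 0, 0, 0, 0, 0], jaw=[0.43, 0.43, 0.43, 0.43, 0.43, 0.43])

```text
time: 11.5
ee_pos: [0.5764, 0.0051, 0.1973]
tcp_rot: [-0.0, -0.63, 0.777, -0.0]
contact_force: [-1.1, -5.0, 0.3]
grip_width: 0.0465
```

```bash
python3 s.py
```

```text
11.5 pos [0.5764 0.0051 0.1973] F tool [ 5.1   0.06 -0.35] M tool [-0.054  0.931  0.018] w 46.46
```

Call:
carry_out([
  [0.035, 0, 0],
  [0, 0, 0],
  [0, 0, 0],
  [0, 0, 0],
  [0, 0, 0],
  [0, 0, 0],
  [0, 0, 0],
  [0, 0, 0],
], turn=[0, 0, 0, 0, 0, 0, 0, 0], jaw=[0.43, 0.43, 0.43, 0.43, 0.43, 0.43, 0.43, 0.43], force=10.5)

```text
time: 12.17
ee_pos: [0.5763, 0.0049, 0.1973]
tcp_rot: [0.0, -0.629, 0.777, 0.0]
contact_force: [-1.2, -4.1, 1.0]
grip_width: 0.0462
```

```bash
python3 s.py
```

```text
12.1667 pos [0.5763 0.0049 0.1973] F tool [ 4.29  0.33 -0.98] M tool [-0.026  0.759 -0.005] w 46.19
```

Call:
carry_out([
  [0, 0, 0],
  [0, 0, 0],
  [0, 0, 0],
  [0, 0, 0],
  [0, 0, 0],
  [0, 0, 0],
  [0, 0, 0],
  [0, 0, 0],
], turn=[0, 0, 0, 0, 0, 0, 0, 0], jaw=[0.43, 0.43, 0.43, 0.43, 0.43, 0.43, 0.43, 0.43])

```text
time: 12.83
ee_pos: [0.5763, 0.0049, 0.1973]
tcp_rot: [0.0, -0.63, 0.777, 0.0]
contact_force: [-0.7, -4.2, 0.1]
grip_width: 0.0463
```

```bash
python3 s.py
```

```text
12.8333 pos [0.5763 0.0049 0.1973] F tool [ 4.23 -0.22 -0.15] M tool [-0.032  0.773 -0.003] w 46.33
```

Call:
carry_out([
  [0.015, 0, 0],
  [0, 0, 0],
  [0, 0, 0],
  [0, 0, 0],
  [0, 0, 0],
  [0, 0, 0],
  [0, 0, 0],
  [0, 0, 0],
], turn=[0, 0, 0, 0, 0, 0, 0, 0], jaw=[0.43, 0.43, 0.43, 0.43, 0.43, 0.43, 0.43, 0.43])

```text
time: 13.5
ee_pos: [0.5763, 0.0047, 0.1973]
tcp_rot: [0.0, -0.629, 0.777, 0.0]
contact_force: [-0.3, -3.0, 0.2]
grip_width: 0.0459
```

```bash
python3 s.py
```

```text
13.5 pos [0.5763 0.0047 0.1973] F tool [ 3.04 -0.33 -0.19] M tool [ 0.014  0.641 -0.025] w 45.91
```

Call:
carry_out([
  [0.015, 0, 0],
  [0, 0, 0],
  [0, 0, 0],
  [0, 0, 0],
  [0, 0, 0],
  [0, 0, 0],
  [0, 0, 0],
  [0, 0, 0],
], turn=[0, 0, 0, 0, 0, 0, 0, 0], jaw=[0.43, 0.43, 0.43, 0.43, 0.43, 0.43, 0.43, 0.43])

```text
time: 14.17
ee_pos: [0.5763, 0.0047, 0.1973]
tcp_rot: [0.0, -0.629, 0.777, 0.0]
contact_force: [-0.6, -1.5, 0.9]
grip_width: 0.0459
```

```bash
python3 s.py
```

```text
14.1667 pos [0.5763 0.0047 0.1973] F tool [ 1.56  0.31 -0.89] M tool [ 0.019  0.255 -0.027] w 45.92
```

Call:
carry_out([
  [0.005, 0, 0],
  [0, 0, 0],
  [0, 0, 0],
  [0, 0, 0],
  [0, 0, 0],
  [0, 0, 0],
  [0, 0, 0],
  [0, 0, 0],
], turn=[0, 0, 0, 0, 0, 0, 0, 0], jaw=[0.43, 0.43, 0.43, 0.43, 0.43, 0.43, 0.43, 0.43])

```text
time: 14.83
ee_pos: [0.5762, 0.0047, 0.1973]
tcp_rot: [0.0, -0.629, 0.777, 0.0]
contact_force: [0.1, -0.1, 0.1]
grip_width: 0.0456
```

```bash
python3 s.py
```

```text
14.8333 pos [0.5762 0.0047 0.1973] F tool [ 0.09 -0.17 -0.1 ] M tool [ 0.056 -0.063 -0.018] w 45.6
```

Call:
carry_out([
  [0, 0, 0],
  [0, 0, 0],
  [0, 0, 0],
  [0, 0, 0],
], turn=[0, 0, 0, 0], jaw=[0.43, 0.43, 0.43, 0.43])

```text
time: 15.17
ee_pos: [0.5763, 0.0047, 0.1973]
tcp_rot: [0.0, -0.629, 0.777, 0.0]
contact_force: [0.3, 1.1, 0.6]
grip_width: 0.0455
```

```bash
python3 s.py
```

```text
15.1667 pos [0.5763 0.0047 0.1973] F tool [-1.19 -0.1  -0.56] M tool [ 0.069 -0.208 -0.019] w 45.5
```

Forces balanced now (about 10.5 N each, net within 1 N, width 45.5 mm). I lift slowly and check.

Call:
carry_out([
  [-0.005, 0, -0.05],
  [0, 0, -0.05],
  [0, 0, -0.05],
  [0, 0, -0.05],
  [0, 0, -0.05],
  [0, 0, -0.05],
], turn=[0, 0, 0, 0, 0, 0], jaw=[0.43, 0.43, 0.43, 0.43, 0.43, 0.43])

```text
time: 15.67
ee_pos: [0.5761, 0.0046, 0.2002]
tcp_rot: [0.0, -0.629, 0.777, 0.0]
contact_force: [0.9, 1.1, -1.6]
grip_width: 0.046
```

```bash
python3 s.py
```

```text
15.6667 pos [0.5761 0.0046 0.2002] F tool [-1.27 -0.63  1.55] M tool [-0.064 -0.416 -0.001] w 46.03
```

Call:
carry_out([
  [-0.01, 0, -0.05],
  [-0.005, 0, -0.05],
  [0, 0, -0.05],
  [0, 0, -0.05],
  [0, 0, -0.1],
  [0, 0, -0.1],
], turn=[0, 0, 0, 0, 0, 0], jaw=[0.43, 0.43, 0.43, 0.43, 0.43, 0.43])

```text
time: 16.17
ee_pos: [0.5763, 0.0045, 0.2044]
tcp_rot: [-0.0, -0.629, 0.777, -0.0]
contact_force: [1.0, -0.6, 0.7]
grip_width: 0.0422
```

```bash
python3 s.py
```

```text
16.1667 pos [0.5763 0.0045 0.2044] F tool [ 0.36 -1.15 -0.73] M tool [-0.025 -0.043  0.021] w 42.19
```

Call:
carry_out([
  [0, 0, -0.1],
  [0, 0, -0.1],
  [0, 0, -0.15],
  [0, 0, -0.2],
  [0, 0, -0.2],
  [0, 0, -0.3],
  [0, 0, -0.3],
  [0, 0, -0.3],
], turn=[0, 0, 0, 0, 0, 0, 0, 0], jaw=[0.43, 0.43, 0.43, 0.43, 0.43, 0.43, 0.43, 0.43])

```text
time: 16.83
ee_pos: [0.5763, 0.0047, 0.2212]
tcp_rot: [0.0, -0.629, 0.777, -0.0]
contact_force: [0.3, -0.7, -0.7]
grip_width: 0.0425
```

```bash
python3 s.py; python3 - <<'E'
from h import *
s=state();p,d=read_camera("wrist");cv2.imwrite("pics/w3.png",p)
p,d=read_camera("scene");cv2.imwrite("pics/s3.png",cv2.resize(p[100:280,170:380],None,fx=3.2,fy=3.2))
E
```

```text
16.8333 pos [0.5763 0.0047 0.2212] F tool [ 0.62 -0.39  0.74] M tool [ 0.013 -0.067  0.029] w 42.5
```

View pics/w3.png

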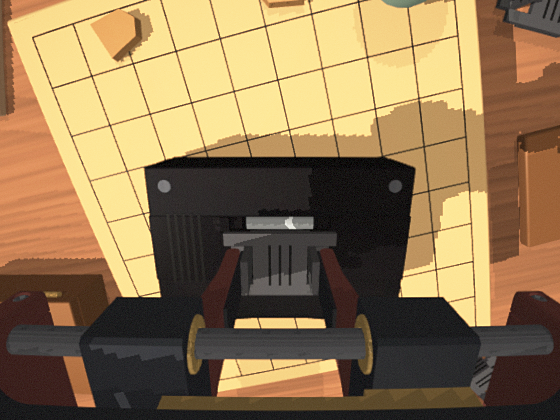

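View pics/s3.png

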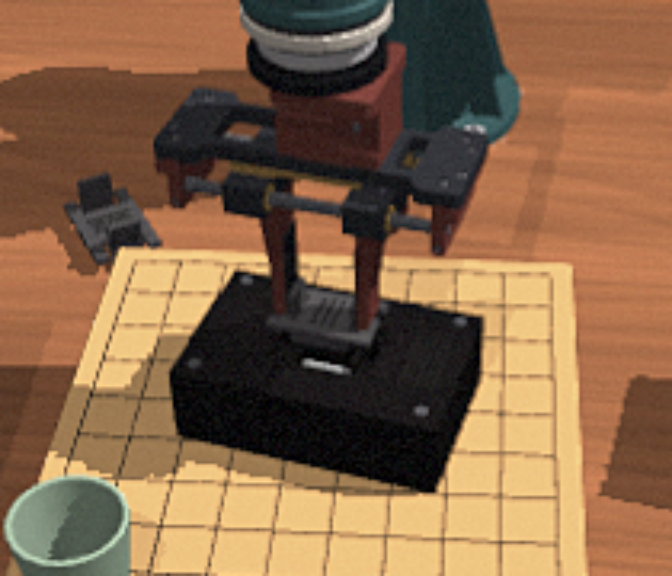

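The cover is out, held level between the fingers (scene (325,320)); the empty bay with a battery shows below it. I carry it up and over to the stand.

Call:
carry_out([
  [0, 0, -0.5],
  [0, 0, -1.0],
  [0, 0, -1.2],
  [0, 0, -1.2],
  [0.5, 0, -0.8],
  [1.0, 0, -0.3],
  [1.8, -0.1, 0],
  [2.5, -0.1, 0],
], turn=[0, 0, 0, 0, 0, 0, 0, 0], jaw=[0.43, 0.43, 0.43, 0.43, 0.43, 0.43, 0.43, 0.43])

```text
time: 17.6
ee_pos: [0.5661, -0.0527, 0.2712]
tcp_rot: [0.0, -0.63, 0.776, -0.0]
contact_force: [-0.4, -0.8, -1.9]
grip_width: 0.0424
```

Call:
carry_out([
  [2.8, -0.1, 0],
  [2.8, -0.1, 0],
  [2.8, -0.1, 0],
  [2.8, -0.1, 0],
  [2.8, -0.1, 0],
  [2.8, -0.1, 0],
  [2.8, -0.1, 0],
  [2.8, -0.1, 0],
], turn=[0, 0, 0, 0, 0, 0, 0, 0], jaw=[0.43, 0.43, 0.43, 0.43, 0.43, 0.43, 0.43, 0.43])

```text
time: 18.27
ee_pos: [0.5263, -0.2753, 0.2706]
tcp_rot: [-0.0, -0.629, 0.777, 0.0]
contact_force: [-0.1, -0.7, -1.7]
grip_width: 0.0422
```

Call:
carry_out([
  [2.6, -0.2, 0],
  [2.0, -0.2, 0],
  [1.5, -0.1, 0],
  [1.0, 0, 0],
  [0.6, 0, 0],
  [0.2, 0, 0],
  [0, 0, 0],
  [0, 0, 0],
], turn=[0, 0, 0, 0, 0, 0, 0, 0], jaw=[0.43, 0.43, 0.43, 0.43, 0.43, 0.43, 0.43, 0.43])

```text
time: 18.93
ee_pos: [0.5161, -0.3506, 0.2707]
tcp_rot: [0.0, -0.63, 0.777, 0.0]
contact_force: [0.6, -0.8, -1.3]
grip_width: 0.0426
```

```bash
python3 s.py; python3 - <<'E'
from h import *
s=state();p,d=read_camera("wrist");cv2.imwrite("pics/w4.png",p);np.savez("w4.npz",p=p,d=d,pos=s["ee_pos"],q=s["tcp_rot"])
c,T=c2w("wrist",s);P=cloud(c,T,d);ok=d>0;Rm=Rq(s["tcp_rot"])
t=(P-s["ee_pos"])@Rm*1000
m=ok&(P[...,2]>.1)&(P[...,2]<.1125);m[300:]=0
q=P[m];r=cv2.minAreaRect(q[:,:2].astype(np.float32)*1000);print("stand",r,np.median(q[:,2]))
m=(ok&(abs(t[...,0])<45)&(abs(t[...,1])<45)&(t[...,2]>10)&(t[...,2]<60)).astype(np.uint8)
# plate points
pl=(m>0)&(t[...,2]>22)&(t[...,2]<34)&(abs(t[...,0])<15)
q=t[pl]; print(len(q),q.min(0),q.max(0))
A=np.c_[q[:,0],q[:,1],np.ones(len(q))];co,*_=np.linalg.lstsq(A,q[:,2],rcond=None)
for _ in range(5):
    r=A@co-q[:,2];k=abs(r)<1.0;co,*_=np.linalg.lstsq(A[k],q[k,2],rcond=None)
print("plane",co,np.degrees(co[:2]),k.sum())
p,d=read_camera("scene");cv2.imwrite("pics/s4.png",cv2.resize(p[100:280,30:240],None,fx=3.2,fy=3.2))
E
```

```text
18.9333 pos [ 0.5161 -0.3506  0.2707] F tool [ 0.62 -0.79  1.32] M tool [-0.016 -0.069  0.024] w 42.57
stand ((548.1243896484375, -364.99041748046875), (549.4818115234375, 298.34051513671875), 76.6524658203125) 0.11011865712276628
3247 [-14.993175   -20.26362947  24.39546365] [14.99710167 21.16623575 30.52608428]
plane [-2.30205226e-03  5.39985769e-04  2.70282497e+01] [-0.13189788  0.03093891] 2829
```

View pics/w4.png

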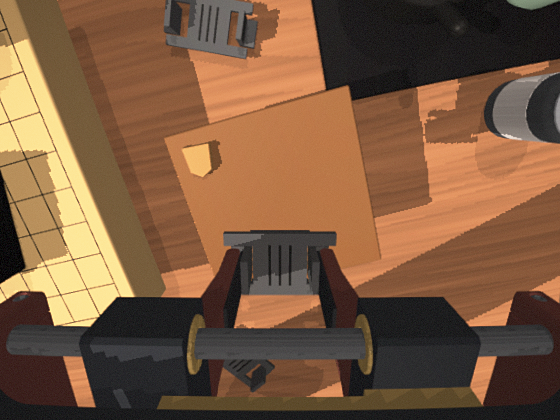

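View pics/s4.png

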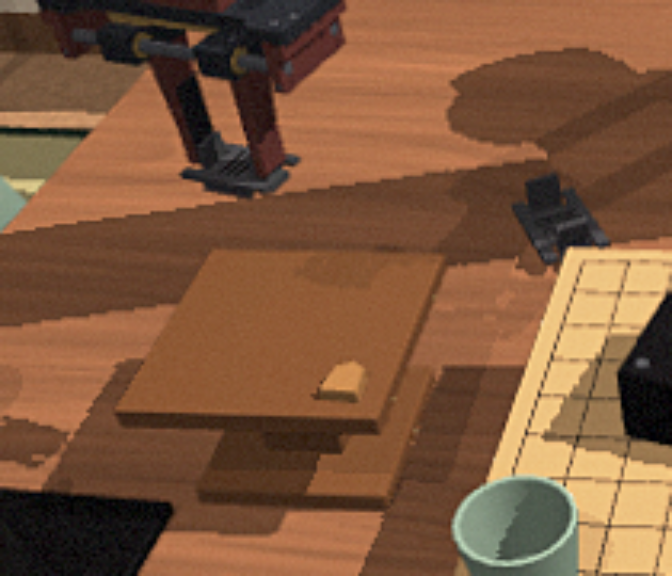

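```bash
python3 - <<'E'
from h import *
z=np.load("w4.npz");st=dict(tcp_rot=z["q"],ee_pos=z["pos"]);c,T=c2w("wrist",st)
X=onplane(c,T,[[350,86],[165,137],[381,258]],.11);print(X.round(4),X[1:].mean(0),np.linalg.norm(X[0]-X[1]),np.linalg.norm(X[0]-X[2]))
E
```

```text
[[ 0.6119 -0.4362  0.11  ]
 [ 0.6037 -0.2581  0.11  ]
 [ 0.4358 -0.4444  0.11  ]] [ 0.51974085 -0.35127691  0.11      ] 0.17825462016376098 0.1763268498662926
```

Call:
carry_out([
  [0, -0.1, 0.5],
  [0, -0.1, 1.5],
  [0, 0, 2.0],
  [0, 0, 2.0],
  [0, 0, 2.0],
  [0, 0, 1.5],
  [0, 0, 0.8],
  [0, 0, 0.5],
], turn=[0, 0, 0, 0, 0, 0, 0, 0], jaw=[0.43, 0.43, 0.43, 0.43, 0.43, 0.43, 0.43, 0.43])

```text
time: 19.7
ee_pos: [0.5176, -0.3511, 0.1613]
tcp_rot: [-0.0, -0.63, 0.777, 0.001]
contact_force: [0.3, -0.6, -1.8]
grip_width: 0.0424
```

Call:
carry_out([
  [0, 0, 0.3],
  [0, 0, 0.2],
  [0, 0, 0.1],
  [0, 0, 0.1],
  [0, 0, 0.1],
  [0, 0, 0.05],
  [0, 0, 0],
  [0, 0, 0],
], turn=[0, 0, 0, 0, 0, 0, 0, 0], jaw=[0.43, 0.43, 0.43, 0.43, 0.43, 0.43, 0.43, 0.43])

```text
time: 20.37
ee_pos: [0.518, -0.3521, 0.1544]
tcp_rot: [0.0, -0.629, 0.777, -0.0]
contact_force: [-0.2, 0.5, -0.6]
grip_width: 0.0426
```

```bash
python3 s.py
```

```text
20.3667 pos [ 0.518  -0.3521  0.1544] F tool [-0.44  0.29  0.59] M tool [-0.006 -0.003  0.042] w 42.57
```

Call:
carry_out([
  [0, 0, 0.1],
  [0, 0, 0.1],
  [0, 0, 0.1],
  [0, 0, 0.05],
  [0, 0, 0.05],
  [0, 0, 0.03],
  [0, 0, 0],
  [0, 0, 0],
], turn=[0, 0, 0, 0, 0, 0, 0, 0], jaw=[0.43, 0.43, 0.43, 0.43, 0.43, 0.43, 0.43, 0.43])

```text
time: 21.03
ee_pos: [0.518, -0.352, 0.1499]
tcp_rot: [0.0, -0.63, 0.777, 0.0]
contact_force: [-0.1, -0.0, -1.2]
grip_width: 0.0424
```

```bash
python3 s.py
```

```text
21.0333 pos [ 0.518  -0.352   0.1499] F tool [0.01 0.05 1.24] M tool [-0.003 -0.081  0.003] w 42.44
```

Call:
carry_out([
  [0, 0, 0.03],
  [0, 0, 0.03],
  [0, 0, 0],
  [0, 0, 0],
], turn=[0, 0, 0, 0], jaw=[0.43, 0.43, 0.43, 0.43])

```text
time: 21.37
ee_pos: [0.518, -0.352, 0.1493]
tcp_rot: [0.0, -0.63, 0.777, 0.0]
contact_force: [0.3, 0.8, -0.3]
grip_width: 0.0426
```

```bash
python3 s.py
```

```text
21.3667 pos [ 0.518  -0.352   0.1493] F tool [-0.8  -0.17  0.27] M tool [-0.005 -0.053  0.012] w 42.62
```

Call:
carry_out([
  [0, 0, 0.03],
  [0, 0, 0],
  [0, 0, 0],
  [0, 0, 0],
], turn=[0, 0, 0, 0], jaw=[0.43, 0.43, 0.43, 0.43])

```text
time: 21.7
ee_pos: [0.518, -0.352, 0.1493]
tcp_rot: [0.0, -0.63, 0.777, -0.0]
contact_force: [-0.8, 0.3, 1.9]
grip_width: 0.0428
```

```bash
python3 s.py
```

```text
21.7 pos [ 0.518  -0.352   0.1493] F tool [-0.12  0.89 -1.93] M tool [-0.178 -0.088  0.009] w 42.82
```

Call:
carry_out([
  [0, 0, 0.03],
  [0, 0, 0],
  [0, 0, 0],
  [0, 0, 0],
], turn=[0, 0, 0, 0], jaw=[0.43, 0.43, 0.43, 0.43])

```text
time: 22.03
ee_pos: [0.518, -0.3521, 0.1492]
tcp_rot: [-0.0, -0.63, 0.777, -0.0]
contact_force: [-2.0, 1.0, 5.3]
grip_width: 0.0422
```

```bash
python3 s.py
```

```text
22.0333 pos [ 0.518  -0.3521  0.1492] F tool [-0.54  2.13 -5.28] M tool [-0.381 -0.152  0.044] w 42.19
```

Call:
carry_out([
  [0, 0, -0.04],
  [0, 0, 0],
  [0, 0, 0],
  [0, 0, 0],
  [0, 0, 0],
  [0, 0, 0],
  [0, 0, 0],
  [0, 0, 0],
], turn=[0, 0, 0, 0, 0, 0, 0, 0], jaw=[0.43, 0.46, 0.49, 0.51, 0.53, 0.55, 0.57, 0.59])

```text
time: 22.7
ee_pos: [0.518, -0.352, 0.1493]
tcp_rot: [0.0, -0.63, 0.777, -0.0]
contact_force: [-0.5, 1.1, 3.1]
grip_width: 0.0513
```

Call:
carry_out([
  [0, 0, 0],
  [0, 0, 0],
  [0, 0, 0],
  [0, 0, 0],
  [0, 0, 0],
  [0, 0, 0],
  [0, 0, 0],
  [0, 0, 0],
], turn=[0, 0, 0, 0, 0, 0, 0, 0], jaw=[0.61, 0.63, 0.64, 0.65, 0.66, 0.67, 0.68, 0.69])

```text
time: 23.37
ee_pos: [0.5178, -0.3518, 0.1487]
tcp_rot: [0.0, -0.629, 0.777, 0.0]
contact_force: [0.3, 0.3, -0.3]
grip_width: 0.0605
```

Call:
carry_out([
  [0, 0, 0],
  [0, 0, 0],
  [0, 0, 0],
  [0, 0, 0],
  [0, 0, 0],
  [0, 0, 0],
  [0, 0, 0],
  [0, 0, 0],
], turn=[0, 0, 0, 0, 0, 0, 0, 0], jaw=[0.71, 0.73, 0.75, 0.77, 0.8, 0.82, 0.82, 0.82])

```text
time: 24.03
ee_pos: [0.518, -0.352, 0.1492]
tcp_rot: [0.0, -0.63, 0.777, 0.0]
contact_force: [0.3, -0.7, 0.1]
grip_width: 0.0721
```

```bash
python3 s.py
```

```text
24.0333 pos [ 0.518  -0.352   0.1492] F tool [ 0.62 -0.39 -0.11] M tool [-0.017 -0.005  0.028] w 72.08
```

Released (72 mm, no contact force). Retreat straight up and check.

Call:
carry_out([
  [0, 0, -0.3],
  [0, 0, -1.0],
  [0, 0, -2.0],
  [0, 0, -2.5],
  [0, 0, -2.5],
  [0, 0, -2.5],
  [0, 0, -1.5],
  [0, 0, 0],
], turn=[0, 0, 0, 0, 0, 0, 0, 0], jaw=[0.82, 0.82, 0.82, 0.82, 0.82, 0.82, 0.82, 0.82])

```text
time: 24.7
ee_pos: [0.5198, -0.3535, 0.2773]
tcp_rot: [0.001, -0.63, 0.777, -0.004]
contact_force: [0.8, -0.9, 1.0]
grip_width: 0.0718
```

```bash
python3 s.py; python3 - <<'E'
from h import *
s=state();p,d=read_camera("wrist");cv2.imwrite("pics/w5.png",p)
c,T=c2w("wrist",s);P=cloud(c,T,d);ok=d>0;Rm=Rq(s["tcp_rot"])
near=ok&(np.hypot(P[...,0]-.518,P[...,1]+.352)<.045)
m=near&(P[...,2]>.1165)&(P[...,2]<.128)
q=P[m];print("plate",cv2.minAreaRect(q[:,:2].astype(np.float32)*1000))
m=near&(P[...,2]>.119)&(P[...,2]<.125);q=P[m]
A=np.c_[q[:,:2]-[.518,-.352],np.ones(len(q))];co,*_=np.linalg.lstsq(A,q[:,2],rcond=None);print("tilt deg",np.degrees(co[:2]),"z",co[2])
m=(near&(P[...,2]>.132)&(P[...,2]<.145)).astype(np.uint8);k,l,st,ce=cv2.connectedComponentsWithStats(m)
for i in range(1,k):
    if st[i,4]>20: q=P[l==i];print(ce[i],cv2.minAreaRect(q[:,:2].astype(np.float32)*1000),np.percentile(q[:,2],95))
p,d=read_camera("scene");cv2.imwrite("pics/s5.png",p)
E
```

```text
24.7 pos [ 0.5198 -0.3535  0.2773] F tool [ 0.75 -0.95 -1.  ] M tool [-0.031 -0.041  0.003] w 71.82
plate ((517.8948364257812, -351.92877197265625), (73.75819396972656, 40.2945556640625), 77.99927520751953)
tilt deg [-0.05764237 -0.0872516 ] z 0.12222077422135168
[249.03703704 213.31481481] ((523.5712280273438, -325.4873046875), (4.13042688369751, 20.209360122680664), 76.6873779296875) 0.1392303184934519
[306.23214286 213.27678571] ((512.2672119140625, -378.65777587890625), (4.6435627937316895, 20.037790298461914), 77.95889282226562) 0.13902703546161105
```

View pics/w5.png

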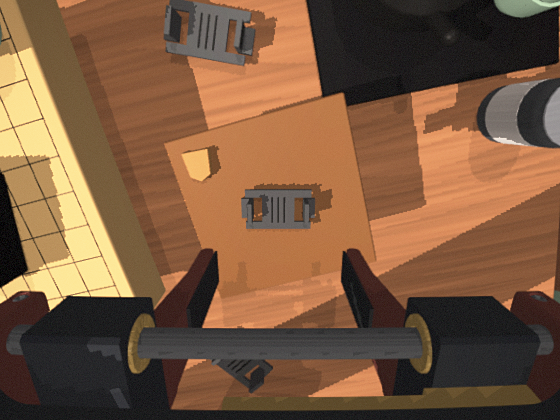

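View pics/s5.png

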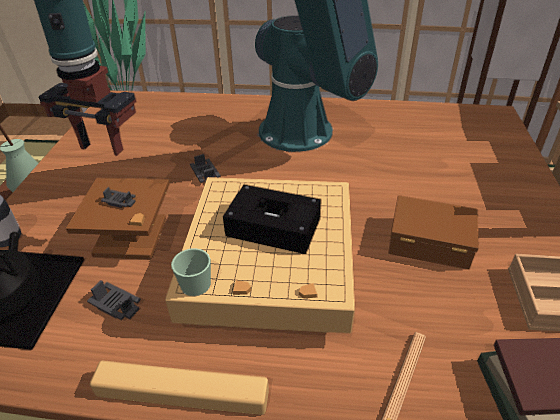

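The cover lies flat, tabs up, in the middle of the stand (wrist view (279,208), scene (117,198)). The piece at (200,163), the teacup and the board pieces are unmoved. I let the arm settle and hand in.

Call:
carry_out([
  [0, 0, 0],
  [0, 0, 0],
  [0, 0, 0],
  [0, 0, 0],
], turn=[0, 0, 0, 0], jaw=[0.82, 0.82, 0.82, 0.82])

```text
time: 25.13
ee_pos: [0.5175, -0.3516, 0.2709]
tcp_rot: [-0.0, -0.629, 0.777, 0.001]
contact_force: [0.0, 0.2, -0.6]
grip_width: 0.0717
```

```bash
python3 s.py; python3 -c "
from workcell import *
print(job_done())"
```

```text
25.1333 pos [ 0.5175 -0.3516  0.2709] F tool [-0.22 -0.    0.63] M tool [ 0.012 -0.067 -0.007] w 71.66
the job is handed in; nothing more can be done
None
```

The battery cover is off the clock and lying flat, tabs up, near the middle of the mulberry stand. I handed the job in at 25.1 s.

- **Squeeze:** I raised the grip in steps to about 10.5 N. One tab reached its stop first, and the two sides differed by up to about 5 N. That put an estimated 13 N at most on one tab, under the 15 N limit. I shifted the tool sideways until the difference was within about 1 N before lifting.
- **Lift:** The cover came straight up with about 1.6 N of downward pull and 1.3 N sideways. After that the tabs moved in freely, to the depth expected at that force.
- **Laying down:** I first touched the stand with about 2 N. One more small step pressed to 5.3 N; I eased off and opened the fingers slowly.
- **Last checks:**
  - The cover is about 1–2 mm from the stand's middle. It is tilted about 0.1°, with its face at 122.2 mm against 122 expected.
  - Both tabs are upright and back at their rest spacing, about 54 mm apart.
  - By eye in the pictures, the shogi pieces and teacup are where they were.
  - The gripper is clear of everything.
- **Checks that disagreed:** The depth outline of the cover measured 73.8 mm long instead of 65. I put this down to stray edge points, since the width (40.3 mm) and the tab spacing match. The force readings also drifted for about a second after each small shift, so balancing the tabs took several tries.

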